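Seat the vial plate on its locating pin

ROBOT

A 6-joint arm with a two-finger parallel gripper is mounted at the origin on a cart in front of the work surface, level with it; the furniture and walls round the work are solid. World frame = base frame: x ahead of the robot, y to its left, z up, the work surface at z = 0. Lengths are in mm, angles in degrees, forces in N, time in s.
With the tool pointing down it reaches from about 300 to 850 mm from the base axis. Payload 4.2 kg.
Tool frame: the origin (TCP) lies midway between the tips of the shut fingers; the grasp point (between the pads) lies 19 mm behind it (env.grasp_offset is the distance from the TCP to the grasp point, in mm); z points along the fingers, y is the line along which they close (so a half turn about z gives the same grasp; the last joint's range is limited). The gripper opens to 91 mm and grips with 3 to 60 N. Pads are 32 mm wide; open, the fingers measure 118 mm over their backs; the gripper's body (76 mm by 178 mm) begins 60 mm behind the grasp point.
Start: joints at [-77.521, 18.312, 89.639, -0, 72.044, -1.146], TCP at [135.452, -558.834, 213.976] pointing down, gripper open.
Joint ranges: [-177.97, 177.97], [-48.28, 115.42], [12.27, 149.76], [-77.06, 257.06], [2.81, 150.46], [-146.56, 146.56]. Speed limits (degrees/s): [147.25, 147.25, 180, 180, 180, 180].

INTERFACE

Orientations are given as [roll, pitch, yaw] about the fixed x, y, z axes, in that order (R = Rz(yaw) Ry(pitch) Rx(roll)).
In Python, from workcell import env, optics gives the robot as it stands. The module is installed in compiled form; this text tells all that it offers.
- The arm moves only by the tool send_rows, never from a script. Its argument "targets" is a list that holds one entry, the list of rows, each a list of 7 numbers: the turn, a rotation vector about the world's x, y, z scaled (see below), then the shift along the world's x, y, z scaled (see below), then the closure, from -1 (fully open) to 1 (shut). In form: [[[rx, ry, rz, x, y, z, gripper], ...]]. A call has 1 to 12 rows; each row shifts and turns the commanded pose from where the row before left it; what a row does not reach is not made up. The controller multiplies each number of a shift by 0.2 m and each number of a turn by pi/2 rad. A row lasts 1/10 s, in which the tool goes at most 50 mm and 8.59 degrees, less where a joint would pass 70% of its speed; a pose out of reach is approached as far as the arm can. A call with a number of a shift or a turn outside -1 to 1 is refused whole. A call with a gripper value outside its range is refused whole. The fingers move at their own pace and stop on an object; "grip_force" is the grip in N (left out, the last holds). Time passes only in rows, so rows that do not move let the fingers close. It gives the time, the measured TCP pose, the force, the opening and the grip force at its end, in the units of the state.
- env.state(): the state, without advancing time (a new reading comes with each control period).
- optics.grab_frame(name): name is "side" or "top"; returns (picture, depth): 400x640x3 uint8, red, green, blue; 400x640 float32, mm along the optical axis (not along the pixel's ray), 0 where there is no reading.
- optics.camera_info(name): a dict with "camera_matrix" (3x3 intrinsics, pixels), "k1" (the pictures are not rectified: a ray, as slopes to the right and down, at radius r is drawn at 1 + k1 r^2 times it, then the intrinsics apply), "R" (3x3) and "t" (3): a world point X has camera coordinates R X + t. Camera axes: x right, y down, z forward; pixel columns grow to the right and rows downward; lengths in mm; the calibration is good to about 2 mm. A picture is of the moment at which its call begins. camera_info takes no time and is no camera call.
- env.job_done(): hands the job in; it is judged then, once.
Trained networks look in the newest picture that a camera, given by its name, has taken for a name from the list of things; names that differ only in an ending like _2 or _b are one class to them, and where a whole thing is asked for, a point or a joint stands for the part that bears it (a point fixed in the world has none). Each returns a list of dicts, best first, with "conf" (0 to 1); they miss things now and then, are a little off and sometimes report something else, mostly with a low value. They report only what shows in the picture. A call takes as long as a camera call.
- optics.silhouettes(camera, name): "mask" (400x640 bool, what is visible of it) and "at" ([column, row] in pixels, amid what is visible of it).
- optics.place_of(camera, name): "at" ([column, row] in pixels: a listed point, or the origin of a listed thing).
The state is a dict: "time_s": time; "qpos": joint angles; "qvel": joint speeds; "effort": joint torques, N m; "ee_pos": TCP position; "ee_rot": TCP orientation; "force": force on the tool from outside, world axes, zero at the start; "torque": the same for the moment, N m; "gripper_width": finger opening in mm; "gripper_force": force on a finger pad.
Only numpy, scipy, OpenCV 4.12 (cv2) and the standard library are available. Lean on these libraries where they do the work, as an engineer would, in place of code of your own. Each camera call takes 0.05 s, during which the arm holds its last target. There are 200 camera calls.

TASK

Pick the empty vial plate up by its tab and rest it on the tip of the dock's locating pin, with the pin beside (not yet in) its small round hole between the vial holes and its long edge at the fence. Then slide it gently along the fence, feeling for the pin, until that hole drops over the pin and the plate lies flush on the dock and square to the fence, and let go. Press only lightly on the dock throughout, and leave the vials, the beaker and the spanner where they are.

Things in the scene. Friction and masses are not known exactly. Their poses are not given: they have to be found in the camera images.
- plate_mid (a point): Middle of the lifting tab of the loose grey vial plate, 26 mm above the plate's underside. The tab is 28 mm wide (x), 10 mm thick (y) and ends 52 mm above the underside; grasp it across its thickness, above the 4 mm high flanges at its foot. Axes: z up, y along the plate's length. The plate starts flat on the table, about a quarter turn from its seated direction.
- vial_plate: The same plate; origin at the centre of its underside, axes as plate_mid. Flat, 80 (x) by 130 (y) by 10 mm thick, 0.11 to 0.22 kg, the tab upright on its middle. Eight 20 mm vial holes in two rows (x = +-25, y = +-15 and +-45 mm) and one smaller hole for the pin.
- plate_hole (a point): Centre of the plate's pin hole at its underside: a round 15 mm through hole between the tab and one end, x = 0, y = +30 mm from the plate's centre (so 35 mm from its end).
- dock: Fixed aluminium dock, 104 (x) by 176 (y) mm; origin at the centre of its underside, on the table. Flat deck 14 mm above the origin. Seated, the plate's axes lie along the dock's (pin hole end at the dock's +y), its +x long edge is at the fence, and plate_mid is 40 mm above the dock's origin; resting level on the pin's tip it is 8 mm higher.
- fence (a point): Point on the dock's fence, mid-length: a straight wall along its far edge, 10 mm thick, rising 20 mm above the deck. Site at deck height on the inner face, which looks to the dock's -x and lies 42 mm from the dock's origin.
- pin_slot (a point): Middle of the slot, at deck height, in which the dock's fixed steel pin is locked (dock x = +2, y = +30 mm; in line with the pin hole of a plate that touches the fence). The pin stands anywhere up to 10 mm to either side of here along the dock's y; just where is not measured. 12 mm in diameter, 8 mm above the deck, its tip chamfered to an 8 mm flat. Light pushes do not shift it.
- vial_a_mid (a point): Bystander: screw-cap vial with black cap, 17 mm across and 49 mm tall, upright on the table; its centre. Leave alone.
- vial_b_mid (a point): Bystander: screw-cap vial with white cap, 17 mm across and 49 mm tall, upright on the table; its centre. Leave alone.
- beaker_mid (a point): Bystander: small glass beaker, 55 mm across and 70 mm tall, upright on the table; its centre. Leave alone.
- spanner_mid (a point): Bystander: small open-ended spanner, 124 by 25 by 8 mm, flat on the table; its centre. Leave alone.

How it is judged (in metres and radians):
On the way, in this order (a step that is already met when the one before it is completed fails the run):
1. the vial plate is lifted off the table (height (world z) of plate_mid above 0.056 m), for 0.2 s.
2. the plate rests on the dock (over 0.3 N) on the tip of the pin, not yet dropped: centre 3 to 14 mm above its seated height, within 45 mm of the dock's centre (contact force between vial_plate and dock above 0.3 N and z of plate_mid in the frame of dock between 0.043 and 0.054 m and horizontal distance between plate_mid and dock below 0.045 m), for 0.15 s.
At the end, for the whole second after the job is handed in: The vial plate lies at rest flush on the dock's deck (within 2.5 mm, tilted less than 0.04 rad), dropped over the pin: its centre within 5 mm of +1 mm in x and within 14 mm of the dock's centre in y, pin hole towards the dock's +y end, its edge square to the fence within 0.08 rad (z of plate_mid in the frame of dock between 0.037 and 0.0425 m and angle between plate_mid's own z axis and vertical below 0.04 rad and x of plate_mid in the frame of dock between -0.004 and 0.006 m and y of plate_mid in the frame of dock between -0.014 and 0.014 m and y of plate_hole in the frame of dock above 0.014 m and angle between the x axis of plate_mid and the x axis of dock, either way round below 0.08 rad and linear speed of vial_plate below 0.01 m/s); the robot touches nothing.
It fails at once if the vial plate is pressed on the dock or its pin with more than 30 N (contact force between vial_plate and dock above 30 N).
It fails at once if the black-capped vial is shifted by more than 20 mm (distance of vial_a_mid from where it was at the start of the episode above 0.02 m).
It fails at once if the white-capped vial is shifted by more than 20 mm (distance of vial_b_mid from where it was at the start of the episode above 0.02 m).
It fails at once if the beaker is shifted by more than 20 mm (distance of beaker_mid from where it was at the start of the episode above 0.02 m).
It fails at once if the spanner is shifted by more than 20 mm (distance of spanner_mid from where it was at the start of the episode above 0.02 m).
It also fails if it takes over 58 s, if anything falls off the work surface, if the arm or the gripper's body presses on something with over 40 N, if the wrist force passes 120 N, or if a joint passes its speed limit or range.

## Working session

There is one attempt and no reset: what is moved stays moved. The work goes in short steps, Python scripts to look and compute and a tool call to move; the robot and the scene stay as the last step left them, time stands still between calls to the robot, and variables do not carry over. Pictures are saved under pics/ and viewed, at most 10 in all, crops included, and the job is handed in when it is done.

Besides the shell and the picture viewer there is one more tool, called after "Request:" as a command line: name --argument value ..., lists and objects as JSON in quotes. send_rows: Moves the arm, as the interface text tells. Its arguments: {"type":"object","properties":{"targets":{"type":"array"},"grip_force":{"type":"number"}},"required":["targets"]}

```bash
mkdir -p pics
cat > h.py <<'E'
import numpy as np, cv2
from workcell import env, optics
def ray(cam,px):
    c=optics.camera_info(cam);K=np.array(c["camera_matrix"]);R=np.array(c["R"]);t=np.array(c["t"]).ravel()
    d=np.array([(px[0]-K[0,2])/K[0,0],(px[1]-K[1,2])/K[1,1]]);u=d.copy()
    for _ in range(20): u=d/(1+c["k1"]*(u@u))
    return R,t,np.array([u[0],u[1],1])
def atz(cam,px,z):
    R,t,v=ray(cam,px);o=-R.T@t;w=R.T@v
    return o+w*(z-o[2])/w[2]
def cloud(cam,D):
    c=optics.camera_info(cam);K=np.array(c["camera_matrix"]);R=np.array(c["R"]);t=np.array(c["t"]).ravel()
    v,u=np.indices(D.shape);d=np.stack([(u-K[0,2])/K[0,0],(v-K[1,2])/K[1,1]],-1);q=d.copy()
    for _ in range(20): q=d/(1+c["k1"]*(q**2).sum(-1,keepdims=True))
    P=np.concatenate([q*D[...,None],D[...,None]],-1)
    return (P-t)@R
def snap(cam,name):
    p,D=optics.grab_frame(cam);cv2.imwrite(f"pics/{name}.png",p[...,::-1]);return p,D
E
python3 - <<'E'
from h import *
np.set_printoptions(precision=1,suppress=True)
Z=dict(plate_mid=26,plate_hole=0,vial_plate=0,dock=0,fence=14,pin_slot=14,vial_a_mid=24,vial_b_mid=24,beaker_mid=35,spanner_mid=4)
for cam in("top","side"):
    p,D=snap(cam,cam+"0"); C=cloud(cam,D); np.save(cam+"0.npy",C)
    for n,z in Z.items():
        for r in optics.place_of(cam,n)[:2]: print(cam,n,round(r["conf"],2),np.array(r["at"]),atz(cam,r["at"],z))
    print(optics.camera_info(cam)["k1"])
print(env.state())
E
```

```text
top plate_mid 0.95 [385.1 226.5] [ 450.6 -380.7   26. ]
top plate_hole 0.82 [377.3 239.6] [ 420.9 -365.6    0. ]
top dock 0.92 [286.5 229.4] [ 447.1 -147.5    0. ]
top dock 0.59 [377.5 238.6] [ 423.2 -366.1    0. ]
top fence 0.75 [288.7 205.9] [ 502.3 -153.6   14. ]
top fence 0.46 [339.4 144.4] [ 653.1 -276.9   14. ]
top pin_slot 0.89 [274.3 227.1] [ 452.  -119.8   14. ]
top vial_a_mid 0.39 [322.3 148.8] [ 639.4 -234.8   24. ]
top vial_b_mid 0.47 [340.9 142.4] [ 655.2 -280.    24. ]
top spanner_mid 0.6 [332.8 278. ] [ 331.7 -257.2    4. ]
-0.0035535993423693028
side plate_mid 0.56 [332.7 152.5] [ 444.4 -382.9   26. ]
side plate_mid 0.25 [317.6 242.6] [ 495.6 -139.1   26. ]
side plate_hole 0.71 [342.9 164. ] [ 423.2 -374.9    0. ]
side vial_plate 0.75 [331.4 163. ] [ 447.  -380.4    0. ]
side dock 0.66 [344.4 246.1] [ 447.4 -149.4    0. ]
side fence 0.6 [318.2 241.9] [ 493.7 -151.    14. ]
side pin_slot 0.76 [341.  252.7] [ 456.9 -123.3   14. ]
side vial_a_mid 0.71 [238.2 206.7] [ 634.7 -240.9   24. ]
side vial_b_mid 0.65 [231.6 191.3] [ 648.8 -284.2   24. ]
side beaker_mid 0.76 [218.3 237.6] [ 663.8 -157.4   35. ]
side spanner_mid 0.91 [394.4 202. ] [ 338.9 -248.     4. ]
0.0396922492961903
{'time_s': 1.1, 'qpos': array([-77.5,  18.3,  89.6,   0. ,  72. ,  -1.1]), 'qvel': array([-0.1,  0. ,  0. , -0.1, -0. ,  0.1]), 'effort': array([  0. , -41.2, -23.2,   0.1,   0. ,  -0. ]), 'ee_pos': array([ 135.5, -558.9,  214. ]), 'ee_rot': array([180. ,  -0. ,  13.6]), 'force': array([-0.3,  1. ,  0.1]), 'torque': array([ 0. , -0. ,  0.1]), 'gripper_force': 0.0, 'gripper_width': 90.9114091154872}
```

View pics/top0.png

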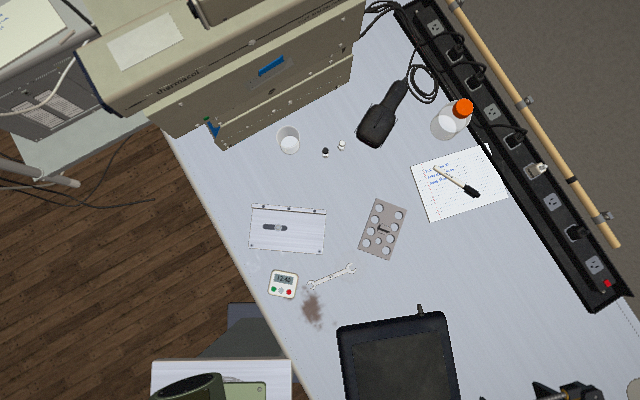

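View pics/side0.png

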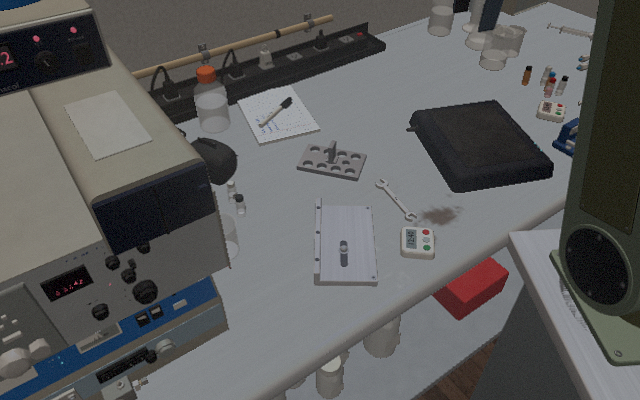

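The top view shows the grey plate at (382,229), its tab at (384,228) and its pin hole at (377,239). The dock is at (287,229), its fence along row 206 and the slot and pin near (274,227). The side view agrees: the fence is away from the robot and the pin is in the slot at (343,250). Next I'll get the orientations.

Run:
```python
from h import *
np.set_printoptions(precision=1,suppress=True)
for cam in("top","side"):
    C=np.load(cam+"0.npy")
    optics.grab_frame(cam)
    for n,zl,zh in(("vial_plate",6,14),("vial_plate",42,60),("dock",10,18),("dock",29,40)):
        r=optics.silhouettes(cam,n)
        if not r: print(cam,n,"none");continue
        m=r[0]["mask"]; P=C[m]; q=P[(P[:,2]>zl)&(P[:,2]<zh)]
        if len(q)<8: print(cam,n,zl,len(q));continue
        rc=cv2.minAreaRect(q[:,:2].astype(np.float32))
        # rect of mask projected on mid plane
        cs=max(cv2.findContours(m.astype(np.uint8),0,2)[0],key=cv2.contourArea)[:,0]
        print(cam,n,round(r[0]["conf"],2),zl,len(q),"med z",np.median(q[:,2]),"med",np.median(q,0),"rect",np.array(cv2.boxPoints(rc)),rc[1])
        z0=(zl+zh)/2
        g=np.array([atz(cam,c,10 if n=="vial_plate" else 14)[:2] for c in cs],np.float32)
        k=cv2.minAreaRect(g);print("   mask rect",np.array(k[0]),np.array(k[1]),k[2])
# pin: points in slot
    P=C.reshape(-1,3);m=(abs(P[:,0]-450)<14)&(abs(P[:,1]+120)<30)&(P[:,2]>18)&(P[:,2]<30);print("pin",m.sum(),P[m])
p=cv2.imread("pics/top0.png");s=cv2.imread("pics/side0.png")
a=cv2.resize(p[190:270,240:420],None,fx=4.4,fy=3.7,interpolation=2)[:296,:790]
b=cv2.resize(s[130:290,290:400],None,fx=2.5,fy=1.85,interpolation=2)
a=cv2.resize(p[195:265,240:415],(790,316),interpolation=2)
b=cv2.resize(s[195:290,300:400],(296,281),interpolation=2);c=cv2.resize(s[135:185,290:370],(450,281),interpolation=2)
o=np.zeros((600,790,3),np.uint8);o[:316]=a;o[317:598,:296]=b;o[317:598,300:750]=c
cv2.imwrite("pics/z0.png",o)
```

```text
top vial_plate 0.87 6 1145 med z 8.750655984990818 med [ 440.9 -375.8    8.8] rect [[ 371.4 -389.8]
 [ 491.4 -437.6]
 [ 521.  -363.3]
 [ 401.  -315.5]] (79.97554016113281, 129.16754150390625)
   mask rect [ 445.3 -375.7] [ 80.2 130. ] 67.76300811767578
top vial_plate 0.87 42 57 med z 50.649098184600966 med [ 445.8 -376.    50.6] rect [[ 436.6 -386.8]
 [ 445.4 -390.6]
 [ 456.1 -365.6]
 [ 447.3 -361.9]] (27.14519500732422, 9.51994514465332)
   mask rect [ 445.3 -375.7] [ 80.2 130. ] 67.76300811767578
top dock 0.93 10 2829 med z 12.851460538341815 med [ 442.8 -149.7   12.9] rect [[ 387.8 -232.3]
 [ 481.7 -241.2]
 [ 498.4  -66.1]
 [ 404.5  -57.2]] (175.89923095703125, 94.30992126464844)
   mask rect [ 448.4 -149.5] [178.  107.4] 85.84211730957031
top dock 0.93 29 296 med z 32.66151134461843 med [ 493.2 -160.3   32.7] rect [[ 481.2 -239.6]
 [ 491.5 -240.5]
 [ 507.5  -70.5]
 [ 497.2  -69.6]] (170.7377166748047, 10.340835571289062)
   mask rect [ 448.4 -149.5] [178.  107.4] 85.84211730957031
pin 16 [[ 456.7 -124.3   18.8]
 [ 456.5 -126.8   20.1]
 [ 456.6 -129.    19.3]
 [ 454.1 -124.6   21.
[... 1754 characters left out ...]
.6]
 [ 456.8 -125.9   23.3]
 [ 454.5 -130.1   18.1]
 [ 453.4 -125.7   23.2]
 [ 451.9 -124.7   24.2]
 [ 450.  -125.9   22.5]
 [ 448.4 -125.2   23.3]
 [ 446.7 -125.2   23.1]
 [ 456.8 -126.    20.6]
 [ 455.1 -125.8   20.6]
 [ 453.2 -126.4   19.7]
 [ 451.8 -124.5   21.9]
 [ 450.2 -123.8   22.5]
 [ 448.4 -124.2   21.8]
 [ 446.3 -126.5   18.9]
 [ 455.2 -124.3   19.7]
 [ 453.9 -121.9   22.5]
 [ 452.1 -122.2   22. ]
 [ 450.5 -121.8   22.3]
 [ 448.5 -123.3   20.3]
 [ 455.4 -122.8   18.9]
 [ 453.7 -122.8   18.8]
 [ 451.9 -122.8   18.6]
 [ 450.2 -122.7   18.5]
 [ 444.9 -111.2   18.7]
 [ 457.2 -107.2   19.6]
 [ 454.2 -103.8   18.1]
 [ 441.2 -100.6   18. ]
 [ 448.9  -92.8   18. ]
 [ 452.6  -90.2   19. ]]
```

View pics/z0.png

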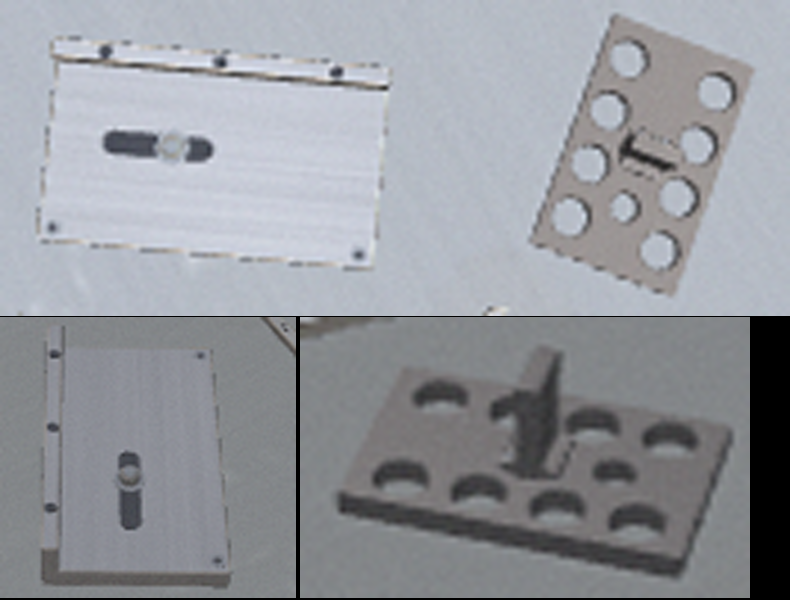

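The pin shows at top pixel (278,228), about 7 mm from the slot middle towards the dock's −y. Working poses are:

| Item | Position (mm) | Yaw (°) |
|---|---|---|
| Plate | (446.4, −376.3) | 68 |
| Dock origin | (448, −150) | −5.1 |
| Pin | ≈ (452, −127) | – |

The pin position corresponds to about (2, 23) in dock axes. I'll move above the tab now.

Request:
send_rows --targets '[[[0,0,0.0604,0.1555,0.0913,0,-1],[0,0,0.0604,0.1555,0.0913,0,-1],[0,0,0.0604,0.1555,0.0913,0,-1],[0,0,0.0604,0.1555,0.0913,0,-1],[0,0,0.0604,0.1555,0.0913,0,-1],[0,0,0.0604,0.1555,0.0913,-0.1,-1],[0,0,0.0604,0.1555,0.0913,-0.15,-1],[0,0,0.0604,0.1555,0.0913,-0.15,-1],[0,0,0.0604,0.1555,0.0913,-0.1,-1],[0,0,0.0604,0.1555,0.0913,0,-1],[0,0,0,0,0,0,-1],[0,0,0,0,0,0,-1]]]' --grip_force 25

```text
time_s: 2.8
ee_pos: [446.9, -375.9, 113.9]
ee_rot: [-180.0, 0.0, 68.0]
force: [0.7, -0.5, -0.1]
gripper_width: 91.0
gripper_force: 0.0
```

Request:
send_rows --targets '[[[0,0,0,-0.0025,-0.002,-0.1,-1],[0,0,0,0,0,-0.1,-1],[0,0,0,0,0,-0.1,-1],[0,0,0,0,0,-0.1,-1],[0,0,0,0,0,-0.05,-1],[0,0,0,0,0,-0.03,-1],[0,0,0,0,0,0,-1],[0,0,0,0,0,0,0.3],[0,0,0,0,0,0,1],[0,0,0,0,0,0,1],[0,0,0,0,0,0,1],[0,0,0,0,0,0,1]]]' --grip_force 25

```text
time_s: 4.0
ee_pos: [446.1, -376.6, 18.2]
ee_rot: [180.0, 0.0, 68.0]
force: [-0.1, -0.1, 0.5]
gripper_width: 53.7
gripper_force: 0.0
```

Request:
send_rows --targets '[[[0,0,0,0,0,0,1],[0,0,0,0,0,0,1],[0,0,0,0,0,0,1],[0,0,0,0,0,0,1]]]'

```text
time_s: 4.4
ee_pos: [445.9, -376.6, 17.9]
ee_rot: [-180.0, -0.0, 68.0]
force: [-0.2, -0.4, 0.3]
gripper_width: 22.0
gripper_force: 0.0
```

Request:
send_rows --targets '[[[0,0,0,0,0,0,1],[0,0,0,0,0,0,1],[0,0,0,0,0,0,1],[0,0,0,0,0,0,1],[0,0,0,0,0,0,1]]]'

```text
time_s: 4.9
ee_pos: [446.0, -376.7, 18.0]
ee_rot: [180.0, 0.0, 68.0]
force: [0.6, -0.7, 0.4]
gripper_width: 9.8
gripper_force: 25.0
```

Request:
send_rows --targets '[[[0,0,0,0,0,0.02,1],[0,0,0,0,0,0.05,1],[0,0,0,0,0,0.1,1],[0,0,0,0,0,0.1,1],[0,0,0,0,0,0.1,1],[0,0,0,0,0,0.05,1],[0,0,0,0,0,0,1],[0,0,0,0,0,0,1]]]'

```text
time_s: 5.7
ee_pos: [445.5, -376.3, 101.6]
ee_rot: [-180.0, -0.0, 68.0]
force: [-0.3, -0.6, -1.8]
gripper_width: 10.0
gripper_force: 25.0
```

The tab is held (opening 10 mm, about 2 N lifted). Now I'll carry it over the dock, turning −73.1°, to dock x ≈ −2, y ≈ +8.

Request:
send_rows --targets '[[[0,0,-0.0812,0.0006,0.06,0,1],[0,0,-0.0812,0.0006,0.1172,0,1],[0,0,-0.0812,0.0006,0.1172,0,1],[0,0,-0.0812,0.0006,0.1172,0,1],[0,0,-0.0812,0.0006,0.1172,0,1],[0,0,-0.0812,0.0006,0.1172,0,1],[0,0,-0.0812,0.0006,0.1172,0,1],[0,0,-0.0812,0.0006,0.1172,0,1],[0,0,-0.0812,0.0006,0.1172,0,1],[0,0,-0.0812,0.0006,0.1172,0,1],[0,0,0,0,0.0572,0,1],[0,0,0,0,0,0,1]]]'

```text
time_s: 6.9
ee_pos: [446.5, -141.2, 101.3]
ee_rot: [-180.0, 0.1, -4.8]
force: [-0.6, 0.0, -1.5]
gripper_width: 10.0
gripper_force: 25.0
```

Request:
send_rows --targets '[[[0,0,0,0,0,-0.1,1],[0,0,0,0,0,-0.1,1],[0,0,0,0,0,-0.05,1],[0,0,0,0,0,0,1],[0,0,0,0,0,0,1]]]'

```text
time_s: 7.4
ee_pos: [447.5, -142.8, 52.2]
ee_rot: [180.0, -0.0, -5.1]
force: [0.4, -0.1, -1.1]
gripper_width: 10.5
gripper_force: 25.0
```

Run:
```python
from h import *
np.set_printoptions(precision=1,suppress=True)
s=env.state();print(s["ee_pos"],s["ee_rot"],s["force"],s["torque"])
o=[]
for cam in("top","side"):
    p,D=snap(cam,cam+"1");C=cloud(cam,D)
    r=optics.silhouettes(cam,"vial_plate")
    h=optics.place_of(cam,"plate_hole")
    z=s["ee_pos"][2]-18
    if h: print(cam,"hole",h[0]["conf"],atz(cam,h[0]["at"],z+5))
    if r:
        P=C[r[0]["mask"]];q=P[(P[:,2]>z+5)&(P[:,2]<z+15)];rc=cv2.minAreaRect(q[:,:2].astype(np.float32))
        print(cam,r[0]["conf"],len(q),rc,np.median(q[:,2]))
        A=np.c_[q[:,:2],np.ones(len(q))];print("plane slopes",np.linalg.lstsq(A,q[:,2],rcond=None)[0])
    F=C.reshape(-1,3);f=F[(F[:,2]>28)&(F[:,2]<36)&(abs(F[:,0]-494)<20)&(abs(F[:,1]+154)<95)]
    print("fence",len(f),cv2.minAreaRect(f[:,:2].astype(np.float32)))
    o.append(p[195:275,230:350] if cam=="top" else p[185:290,280:420])
a=np.hstack([cv2.resize(x,(395,300),interpolation=2) for x in o]);cv2.imwrite("pics/z1.png",a[...,::-1])
```

```text
[ 447.5 -142.8   52.2] [180.   -0.   -5.1] [ 0.4 -0.1 -1.1] [ 0.1  0.  -0. ]
top 0.68 110 ((429.5863037109375, -186.63531494140625), (31.993432998657227, 54.67924118041992), 89.46640014648438) 43.05009625295179
plane slopes [ 0.  -0.  41.8]
fence 20 ((488.7890319824219, -217.89100646972656), (44.71247863769531, 7.464142322540283), 82.95487213134766)
side hole 0.93 [ 449.2 -117.3   39.2]
side 0.62 1241 ((449.67767333984375, -108.43738555908203), (65.42063903808594, 78.71027374267578), 84.7404556274414) 45.971006218462755
plane slopes [ 0.  -0.  44.2]
fence 339 ((486.09722900390625, -152.2350616455078), (174.83575439453125, 29.07164192199707), 85.62309265136719)
```

View pics/z1.png

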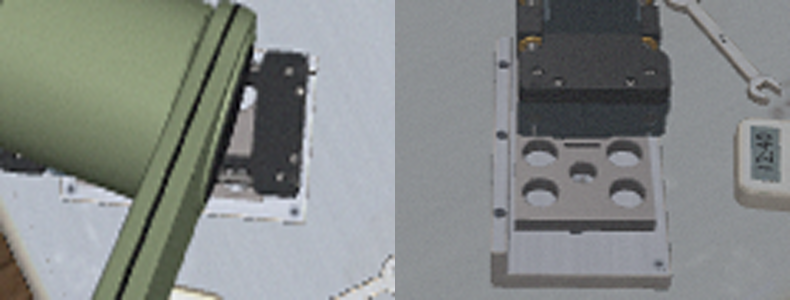

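The side view shows the plate level over the dock, parallel to the fence on the left and clear of it, with its hole end towards dock +y. The hole is at about (583,170) in the crop. I'll lower onto the pin.

Request:
send_rows --targets '[[[0,0,0,0,0.01,-0.02,1],[0,0,0,0,0,-0.02,1],[0,0,0,0,0,-0.005,1],[0,0,0,0,0,0,1],[0,0,0,0,0,0,1]]]'

```text
time_s: 8.2
ee_pos: [447.2, -140.2, 42.9]
ee_rot: [180.0, 0.0, -5.1]
force: [-0.0, -0.7, -1.4]
gripper_width: 9.9
gripper_force: 25.0
```

Request:
send_rows --targets '[[[0,0,0,0,0,-0.004,1],[0,0,0,0,0,0,1]]]'

```text
time_s: 8.4
ee_pos: [447.2, -140.3, 42.2]
ee_rot: [180.0, -0.0, -5.1]
force: [0.1, -1.2, -1.6]
gripper_width: 9.7
gripper_force: 25.0
```

Request:
send_rows --targets '[[[0,0,0,0,0,-0.004,1],[0,0,0,0,0,0,1]]]'

```text
time_s: 8.6
ee_pos: [447.1, -140.2, 41.3]
ee_rot: [180.0, 0.0, -5.1]
force: [-0.2, 0.7, -3.1]
gripper_width: 10.0
gripper_force: 25.0
```

Request:
send_rows --targets '[[[0,0,0,0,0,-0.003,1],[0,0,0,0,0,0,1]]]'

```text
time_s: 8.8
ee_pos: [447.1, -140.2, 40.7]
ee_rot: [180.0, 0.0, -5.1]
force: [-0.4, 0.3, -1.6]
gripper_width: 10.2
gripper_force: 25.0
```

Request:
send_rows --targets '[[[0,0,0,0,0,-0.003,1],[0,0,0,0,0,0,1]]]'

```text
time_s: 9.0
ee_pos: [447.1, -140.2, 40.1]
ee_rot: [180.0, 0.0, -5.1]
force: [0.2, 0.1, -2.9]
gripper_width: 9.9
gripper_force: 25.0
```

Request:
send_rows --targets '[[[0,0,0,0,0,-0.003,1],[0,0,0,0,0,0,1],[0,0,0,0,0,0,1]]]'

```text
time_s: 9.3
ee_pos: [447.2, -140.2, 39.8]
ee_rot: [180.0, -0.0, -5.1]
force: [-0.8, 0.5, 2.5]
gripper_width: 9.9
gripper_force: 25.0
```

Request:
send_rows --targets '[[[0,0,0,0,0,-0.002,1],[0,0,0,0,0,0,1],[0,0,0,0,0,0,1]]]'

```text
time_s: 9.6
ee_pos: [447.3, -140.3, 39.8]
ee_rot: [180.0, -0.0, -5.1]
force: [-2.9, 0.1, 6.0]
gripper_width: 10.0
gripper_force: 25.0
```

Request:
send_rows --targets '[[[0,0,0,0,0,-0.002,1],[0,0,0,0,0,0,1],[0,0,0,0,0,0,1]]]'

```text
time_s: 9.9
ee_pos: [447.3, -140.3, 39.8]
ee_rot: [180.0, -0.0, -5.1]
force: [-3.0, 1.1, 9.4]
gripper_width: 9.8
gripper_force: 25.0
```

Contact at z = 39.8, as expected for the pin tip. I'll ease the press slightly and feel for the fence.

Request:
send_rows --targets '[[[0,0,0,0.005,-0.0004,0.0025,1],[0,0,0,0.005,-0.0004,0,1],[0,0,0,0,0,0,1]]]'

```text
time_s: 10.2
ee_pos: [447.7, -140.3, 39.7]
ee_rot: [180.0, 0.2, -5.1]
force: [-4.7, 0.1, 9.6]
gripper_width: 9.7
gripper_force: 25.0
```

Request:
send_rows --targets '[[[0,0,0,0.005,-0.0004,0,1],[0,0,0,0,0,0,1]]]'

```text
time_s: 10.4
ee_pos: [448.5, -140.2, 39.7]
ee_rot: [-180.0, 0.2, -5.1]
force: [-5.4, 0.7, 9.8]
gripper_width: 10.0
gripper_force: 25.0
```

Request:
send_rows --targets '[[[0,0,0,0.005,-0.0004,0,1],[0,0,0,0,0,0,1]]]'

```text
time_s: 10.6
ee_pos: [449.4, -140.3, 39.7]
ee_rot: [-180.0, 0.2, -5.1]
force: [-4.0, 0.2, 9.5]
gripper_width: 10.0
gripper_force: 25.0
```

Request:
send_rows --targets '[[[0,0,0,0.005,-0.0004,0.002,1],[0,0,0,0,0,0,1]]]'

```text
time_s: 10.8
ee_pos: [451.0, -140.4, 39.8]
ee_rot: [-180.0, 0.1, -5.1]
force: [-4.3, 0.0, 6.1]
gripper_width: 9.9
gripper_force: 25.0
```

Request:
send_rows --targets '[[[0,0,0,0.004,-0.0004,0,1],[0,0,0,0,0,0,1]]]'

```text
time_s: 11.0
ee_pos: [451.1, -140.4, 39.8]
ee_rot: [-180.0, 0.2, -5.1]
force: [-5.7, 0.2, 7.4]
gripper_width: 9.8
gripper_force: 25.0
```

Request:
send_rows --targets '[[[0,0,0,0.004,-0.0004,0,1],[0,0,0,0,0,0,1]]]'

```text
time_s: 11.2
ee_pos: [451.1, -140.4, 39.8]
ee_rot: [-180.0, 0.3, -5.1]
force: [-7.9, 0.4, 9.5]
gripper_width: 10.0
gripper_force: 25.0
```

Fence found at x = 451.1, as expected. I'll ease off slightly and slide along the fence towards dock −y.

Request:
send_rows --targets '[[[0,0,0,-0.003,-0.005,0.002,1],[0,0,0,-0.0004,-0.005,0,1],[0,0,0,-0.0004,-0.005,0,1],[0,0,0,-0.0004,-0.005,0,1],[0,0,0,0,0,0,1]]]'

```text
time_s: 11.7
ee_pos: [450.9, -143.0, 39.7]
ee_rot: [-179.8, 0.3, -5.2]
force: [-4.4, 5.5, 5.7]
gripper_width: 10.1
gripper_force: 25.0
```

Request:
send_rows --targets '[[[0,0,0,-0.0004,-0.005,0,1],[0,0,0,-0.0004,-0.005,0,1],[0,0,0,-0.0004,-0.005,0,1],[0,0,0,0,0,0,1]]]'

```text
time_s: 12.1
ee_pos: [450.6, -146.0, 39.7]
ee_rot: [-179.8, 0.3, -5.2]
force: [-5.0, 4.5, 5.5]
gripper_width: 10.0
gripper_force: 25.0
```

Request:
send_rows --targets '[[[0,0,0,-0.0004,-0.005,0,1],[0,0,0,-0.0004,-0.005,0,1],[0,0,0,0,0,0,1]]]'

```text
time_s: 12.4
ee_pos: [450.4, -147.9, 39.7]
ee_rot: [-179.8, 0.3, -5.2]
force: [-3.5, 5.2, 4.9]
gripper_width: 9.8
gripper_force: 25.0
```

Request:
send_rows --targets '[[[0,0,0,-0.0004,-0.005,0,1],[0,0,0,-0.0004,-0.005,0,1],[0,0,0,-0.0004,-0.005,0,1],[0,0,0,0,0,0,1]]]'

```text
time_s: 12.8
ee_pos: [450.1, -150.9, 39.6]
ee_rot: [-179.8, 0.3, -5.2]
force: [-3.9, 5.1, 4.8]
gripper_width: 9.8
gripper_force: 25.0
```

Request:
send_rows --targets '[[[0,0,0,-0.0004,-0.005,0,1],[0,0,0,-0.0004,-0.005,0,1],[0,0,0,0,0,0,1]]]'

```text
time_s: 13.1
ee_pos: [449.9, -153.1, 39.6]
ee_rot: [-179.8, 0.3, -5.2]
force: [-3.4, 4.2, 4.6]
gripper_width: 9.9
gripper_force: 25.0
```

Request:
send_rows --targets '[[[0,0,0,-0.0004,-0.005,0,1],[0,0,0,0,0,0,1]]]'

```text
time_s: 13.3
ee_pos: [449.8, -154.2, 39.4]
ee_rot: [-179.8, 0.3, -5.2]
force: [-4.7, 4.2, 1.9]
gripper_width: 10.0
gripper_force: 25.0
```

Request:
send_rows --targets '[[[0,0,0,-0.0004,-0.005,0,1],[0,0,0,0,0,0,1]]]'

```text
time_s: 13.5
ee_pos: [449.6, -155.7, 39.1]
ee_rot: [-179.9, 0.3, -5.1]
force: [-4.1, 2.5, -0.2]
gripper_width: 9.5
gripper_force: 25.0
```

The vertical force is falling and the plate is starting to sink, so the hole has been found. I'll go a little further and lower.

Request:
send_rows --targets '[[[0,0,0,-0.0004,-0.005,0,1],[0,0,0,0,0,-0.003,1],[0,0,0,0,0,0,1]]]'

```text
time_s: 13.8
ee_pos: [449.5, -157.0, 38.5]
ee_rot: [-179.9, 0.3, -5.1]
force: [-4.9, 1.6, -0.3]
gripper_width: 9.9
gripper_force: 25.0
```

Request:
send_rows --targets '[[[0,0,0,0,0,-0.005,1],[0,0,0,0,0,0,1]]]'

```text
time_s: 14.0
ee_pos: [449.5, -157.1, 37.6]
ee_rot: [-179.9, 0.3, -5.1]
force: [-5.4, 1.3, -0.9]
gripper_width: 9.7
gripper_force: 25.0
```

Request:
send_rows --targets '[[[0,0,0,0,0,-0.005,1],[0,0,0,0,0,0,1]]]'

```text
time_s: 14.2
ee_pos: [449.5, -157.2, 36.6]
ee_rot: [-179.9, 0.3, -5.1]
force: [-5.0, 0.0, -1.5]
gripper_width: 9.6
gripper_force: 25.0
```

Request:
send_rows --targets '[[[0,0,0,-0.002,0,-0.005,1],[0,0,0,0,0,-0.005,1],[0,0,0,0,0,0,1]]]'

```text
time_s: 14.5
ee_pos: [449.5, -157.4, 34.7]
ee_rot: [-180.0, 0.3, -5.1]
force: [-5.2, 1.2, -1.4]
gripper_width: 10.4
gripper_force: 25.0
```

Request:
send_rows --targets '[[[0,0,0,0,0,-0.005,1],[0,0,0,0,0,0,1]]]'

```text
time_s: 14.7
ee_pos: [449.5, -157.4, 33.7]
ee_rot: [-180.0, 0.3, -5.1]
force: [-5.4, 0.5, 0.1]
gripper_width: 10.1
gripper_force: 25.0
```

Request:
send_rows --targets '[[[0,0,0,0,0,-0.004,1],[0,0,0,0,0,0,1]]]'

```text
time_s: 14.9
ee_pos: [449.5, -157.4, 32.9]
ee_rot: [-180.0, 0.3, -5.1]
force: [-6.3, 0.1, -0.4]
gripper_width: 9.8
gripper_force: 25.0
```

Request:
send_rows --targets '[[[0,0,0,-0.002,0,-0.003,1],[0,0,0,0,0,0,1]]]'

```text
time_s: 15.1
ee_pos: [449.4, -157.5, 32.4]
ee_rot: [-180.0, 0.2, -5.1]
force: [-5.0, 0.6, -1.6]
gripper_width: 9.8
gripper_force: 25.0
```

Request:
send_rows --targets '[[[0,0,0,0,0,-0.003,1],[0,0,0,0,0,0,1]]]'

```text
time_s: 15.3
ee_pos: [449.5, -157.5, 32.1]
ee_rot: [-180.0, 0.2, -5.1]
force: [-6.6, 0.5, 1.8]
gripper_width: 9.9
gripper_force: 25.0
```

Request:
send_rows --targets '[[[0,0,0,0,0,-0.002,1],[0,0,0,0,0,0,1]]]'

```text
time_s: 15.5
ee_pos: [449.4, -157.5, 32.1]
ee_rot: [-180.0, 0.2, -5.1]
force: [-7.3, 0.5, 4.5]
gripper_width: 9.7
gripper_force: 25.0
```

Seated: 7.7 mm below the tip contact, at z = 32.1. I'll relieve the fence load, release and retreat.

Request:
send_rows --targets '[[[0,0,0,-0.003,0,0.001,1],[0,0,0,0,0,0,1],[0,0,0,0,0,0,0.7],[0,0,0,0,0,0,0.3],[0,0,0,0,0,0,0],[0,0,0,0,0,0,0],[0,0,0,0,0,0,0],[0,0,0,0,0,0,0]]]'

```text
time_s: 16.3
ee_pos: [450.7, -157.9, 32.3]
ee_rot: [180.0, -0.0, -5.1]
force: [-0.7, 0.7, -0.7]
gripper_width: 45.3
gripper_force: 0.0
```

Request:
send_rows --targets '[[[0,0,0,0,0,0.03,0],[0,0,0,0,0,0.1,0],[0,0,0,0,0,0.2,0],[0,0,0,0,0,0.2,0],[0,0,0,-0.1,-0.2,0.2,0],[0,0,0,-0.1,-0.2,0.1,0],[0,0,0,-0.1,-0.2,0,0],[0,0,0,-0.1,-0.2,0,0],[0,0,0,-0.1,-0.2,0,0],[0,0,0,0,0,0,0]]]'

```text
time_s: 17.3
ee_pos: [351.8, -355.2, 192.1]
ee_rot: [179.8, -0.0, -5.4]
force: [-0.0, 0.1, -0.8]
gripper_width: 45.5
gripper_force: 0.0
```

Run:
```python
from h import *
np.set_printoptions(precision=1,suppress=True)
s=env.state();print(s["time_s"],s["ee_pos"],s["force"],s["gripper_width"])
o=[]
for cam in("top","side"):
    p,D=snap(cam,cam+"2");C=cloud(cam,D)
    r=optics.silhouettes(cam,"vial_plate")
    for n,z in(("plate_mid",40),("plate_hole",24)):
        h=optics.place_of(cam,n)
        if h: print(cam,n,h[0]["conf"],atz(cam,h[0]["at"],z))
    if r:
        P=C[r[0]["mask"]];q=P[(P[:,2]>17)&(P[:,2]<30)];rc=cv2.minAreaRect(q[:,:2].astype(np.float32))
        print(cam,r[0]["conf"],len(q),rc,np.median(q[:,2]))
        t=q.mean(0);A=np.c_[q[:,:2]-t[:2],np.ones(len(q))];print("slopes x1000",1000*np.linalg.lstsq(A,q[:,2],rcond=None)[0][:2])
        k=P[P[:,2]>50]; print("tab top",np.median(k,0) if len(k) else None)
    o.append(p[190:280,230:350] if cam=="top" else p[185:290,280:420])
a=np.hstack([cv2.resize(x,(395,300),interpolation=2) for x in o]);cv2.imwrite("pics/z2.png",a[...,::-1])
```

```text
17.3 [ 351.8 -355.2  192.1] [-0.   0.1 -0.8] 45.53031883222764
top plate_mid 0.81 [ 451.5 -161.1   40. ]
top plate_hole 0.7 [ 453.  -131.4   24. ]
top 0.91 1317 ((449.2206115722656, -156.40396118164062), (130.01608276367188, 80.68765258789062), 84.75011444091797) 22.82379606989191
slopes x1000 [ 0.4 -1.7]
tab top [ 446.7 -158.3   64.8]
side plate_mid 0.87 [ 448.5 -156.7   40. ]
side plate_hole 0.56 [ 446.8 -125.5   24. ]
side 0.86 1995 ((447.4788513183594, -157.09878540039062), (134.4120330810547, 81.25135803222656), 85.07320404052734) 25.145736720236048
slopes x1000 [-0.2 -4. ]
tab top [ 449.7 -153.4   63.7]
```

View pics/z2.png

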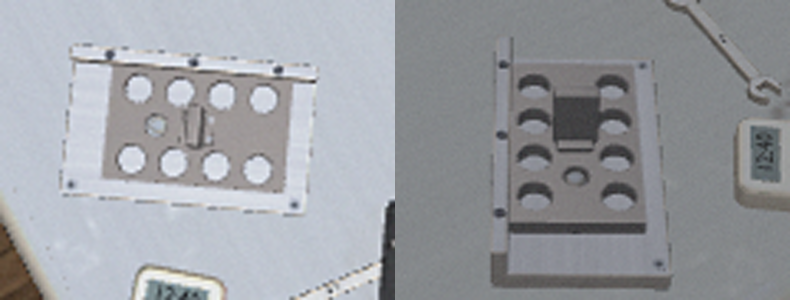

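Both views show the plate flat on the deck (top surface ≈ 24 mm), square to the fence, with the pin showing in its small hole at (156,125) and (575,177). I'm handing it in.

```bash
python3 -c "
from workcell import env
print(env.job_done())"
```

```text
the job is handed in; nothing more can be done
None
```

The vial plate has dropped over the pin and lies flush on the dock, square to the fence and released. I handed the job in after about 17 s; the interface gave no verdict back.

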